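# Press a tin lid home with bench locking pliers

## Robot

A 6-joint arm with a two-finger parallel gripper is mounted at the origin on the work surface. World frame = base frame: x ahead of the robot, y to its left, z up, the work surface at z = 0. Lengths are in m, angles in rad, forces in N, time in s.
With the tool pointing down it reaches from about 0.25 to 0.725 m from the base axis. Payload 4 kg.
Tool frame: the origin (TCP) lies on the centre line of the jaws, within the pads' length; the fingertips stand 14 mm ahead of it and the grasp point (between the pads) lies 5 mm behind it; z points along the fingers, x is the direction in which the jaws open and shut, and the axes are right-handed (so a half turn about z gives the same grasp; the last joint's range is limited). The gripper opens to 85 mm and grips with 20 to 120 N. Pads are 22 mm wide; open, the fingers measure 114 mm over their backs; the gripper's body (76 mm by 85 mm) begins 54 mm behind the grasp point. The pads swing forward as they close: fully open they stand 13 mm farther back than shut.
Start: joints at [-1.147, 0.241, 0.005, 1.335, 0, 1.571], TCP at [0.206, -0.456, 0.245] pointing down, gripper open.
Joint ranges: [-2.72, 2.72], [-1.05, 1.87], [-1.09, 1.28], [-1.99, 2.15], [-1.42, 1.44], [-3.14, 3.14]. Speed limits (rad/s): [2.79, 2.79, 3.14, 3.14, 3.14, 3.14].

## Interface

Orientations are given as a unit quaternion [x, y, z, w].
In Python, from workcell import bot gives the robot as it stands.
- The arm moves only by the tool play_rows, never from a script. Its argument "motion" is a list of rows, each an object with "fingers": the closure, from -1 (fully open) to 1 (shut), so that 0 is half open; "translation": the shift along the tool's x, y, z in cm, a list of three; "roll": the turn about the tool's z in degrees. A call has 1 to 20 rows; each row is the pose to reach, as a shift and turn from the pose commanded when the call began, along the tool's axes at that moment; what a row does not reach only later rows make up. A row lasts 1/12 s, in which the tool goes at most 41.7 mm and 7.16 degrees, less where a joint would pass 70% of its speed; a pose out of reach is approached as far as the arm can. A call with a gripper value outside its range is refused whole. The fingers move at their own pace and stop on an object; the grip force is fixed at half the most. Time passes only in rows, so rows that repeat a pose let the fingers close. It gives the time, the measured TCP pose, the force and the opening at its end, in the units of the state.
- bot.get_obs(): the state, without advancing time (a new reading comes with each control period).
- bot.camera(name): name is "scene" or "top"; returns a dict with "pixels" (480x640x3 uint8, red, green, blue), "intrinsics" (3x3 intrinsics, pixels), "k1" (the pictures are not rectified: a ray, as slopes to the right and down, at radius r is drawn at 1 + k1 r^2 times it, then the intrinsics apply), "world_to_cam" (4x4, takes a point from world to camera coordinates). Camera axes: x right, y down, z forward; pixel columns grow to the right and rows downward; lengths in m; the calibration is good to about 2 mm. A picture is of the moment at which its call begins. There is no depth.
- bot.job_done(): hands the job in, once; it reports no verdict.
The state is a dict: "clock": time; "joint_pos": joint angles; "joint_vel": joint speeds; "tau": joint torques, N m; "eef_pos": TCP position; "tool_rot": TCP orientation; "ft_force": force on the tool from outside, world axes, zero at the start; "ft_torque": the same for the moment, N m; "grip_width": finger opening in m.
Only numpy, scipy, OpenCV 4.12 (cv2) and the standard library are available. Lean on these libraries where they do the work, as an engineer would, in place of code of your own. Each camera call takes 0.05 s, during which the arm holds its last target. There are 200 camera calls.

## Task

Close the tin standing on the lower jaw of the bench-mounted locking pliers: push it gently along the channel until it is home against the end stop, then squeeze the upper handle down until the pliers lock over centre and stay clamped on the lid by themselves, pressing the lid home. Then push down the release lever's tab so that the pliers spring open, and leave the closed tin against the stop. Do not overload the pliers or dent the tin (about 15 N is plenty for each step, do not push much harder), and leave the bowls and the jar alone.

Things in the scene. Friction and masses are not known exactly. Their poses are not given: they have to be found in the camera images.
- pliers: Fixed locking pliers on a base plate 360 x 130 x 12 mm. Origin on the table; x: along the pliers to the open end of the jaws (handles point to -x); y: across; z: up. Steel cheeks 126 mm high at x -70 to 15 mm, y within 24 mm. The open upper jaw's arm, 18 mm wide, reaches from there to x = 85 mm, its top no higher than 110 mm above the table.
- seat (a point): Home place: the tin's underside centre is here when it touches the end stop. On the centre line of a channel, 64 mm wide, on top of the lower jaw, 30 mm above the table. The channel runs along the pliers' x, open at +x, with side rails 10 mm high, and reaches 75 mm beyond this point; the stop block (22 mm high) has its face 30 mm to -x.
- tin: Round steel tin, 60 mm diameter, wall 29 mm high, about 0.1 to 0.25 kg; origin at the centre of its underside. It stands upright on the lower jaw in the channel, 14 to 36 mm short of home (towards the open end, +x of the pliers). With the raised lid it is 35 mm high, 32 mm when closed.
- lid (a joint): How far the tin's round press-in lid (58 mm diameter) has been pressed in, m: 0 = standing proud by 3 mm, 0.003 = fully home. It stays where it is left; about 20 N move it.
- lid_top (a point): Centre of the lid's top face.
- foot: Domed rubber foot of 10 mm radius under the end of the upper jaw, straight over the home place; it presses on the lid. Origin at the dome's centre.
- foot_tip (a point): Lowest point of that domed foot; at the start it is 2 mm or more higher than the raised lid.
- handle: Upper handle, a bar hinged at handle_pivot (its origin), pointing to -x of the pliers, sloping up when open (0.3 to 0.85 rad above level); ends 175 mm from the hinge. Swung down it closes the jaw, passes over centre and drops onto a firm stop, locked. A hidden adjusting screw sets the angle of that stop: from 0.08 rad above level to 0.34 rad below. Released, a light spring lifts it.
- grip (a point): On top of the handle's rubber grip (24 mm wide, 95 mm long), on its centre line, 150 mm from the hinge: push here. It moves against up to about 9 N, then next to nothing past the centre, then meets the stop (some 8 N per mm): 13 to 18 N means that it is locked.
- handle_pivot (a point): Centre of the handle's hinge, whose axis is the pliers' y axis; 112 mm above the table.
- release: Release lever, a steel rocker on the -y side of the pliers; origin on its hinge (parallel to the pliers' x, 93 mm above the table). A spring holds it level. Its tab, pushed down, travels up to 28 mm (0.5 rad) to a stop, and its inner end lifts the handle back over centre; this takes less than 12 N. It springs back.
- tab (a point): Centre of the top of the release lever's tab (30 mm along the pliers' x, 26 mm across, 6 mm thick), 59 mm out from the lever's hinge and 85 mm to the side of the handle's centre plane: where to push down.
- bowl_a: White bowl, 124 mm diameter, 50 mm high, bystander; origin at its underside centre.
- bowl_b: White bowl, 124 mm diameter, 50 mm high, bystander; origin at its underside centre.
- jar: Jar, 64 mm diameter, 75 mm high, bystander; origin at its underside centre.
Not all that is in view belongs to the job. There is more than one size of the tin; the one meant has the size given above.

How it is judged:
On the way, in this order (a step that is already met when the one before it is completed fails the run):
1. the tin stands home against the stop (within 2 mm), the jaw not yet on it (x of tin in the frame of seat below 0.002 m and z of tin in the frame of seat below 0.003 m and contact force between foot and tin below 0.5 N and value of joint lid below 0.002 m), for 0.2 s.
2. the pliers are locked: the foot clamps the lid with over 20 N while the robot does not touch them, and the lid is home within 1 mm (contact force between foot and tin above 20 N and contact force between each of the arm, the fingers and pliers below 0.2 N and value of joint lid above 0.002 m), for 0.3 s.
3. the release lever is pushed by the fingers and the clamp lets go (contact force between the fingers and release above 0.5 N and contact force between foot and tin below 2 N), for 0.04 s.
At the end, for the whole second after the job is handed in: The lid is pressed home within 1 mm, the pliers are open with the foot at least 3 mm above the lid, and the tin stands upright at rest within 4 mm of its home place against the stop (value of joint lid above 0.002 m and z of foot_tip in the frame of lid_top above 0.003 m and contact force between foot and tin below 0.1 N and distance between tin and seat below 0.004 m and angle between tin's own z axis and vertical below 0.05 rad and linear speed of tin below 0.01 m/s); the robot touches nothing.
It fails at once if pliers overloaded: the fingers push on any part of them with more than 45 N (contact force between the fingers and pliers above 45 N).
It fails at once if tin dented: the fingers push on it with more than 45 N (contact force between the fingers and tin above 45 N).
It fails at once if a bystander moved more than 20 mm (distance of any of bowl_a, bowl_b, jar from where it was at the start of the episode above 0.02 m).
It also fails if it takes over 56 s, if anything falls off the work surface, if the arm or the gripper's body presses on something with over 40 N, if the wrist force passes 120 N, or if a joint passes its speed limit or range.

## Working session

There is one attempt and no reset: what is moved stays moved. The work goes in short steps, Python scripts to look and compute and a tool call to move; the robot and the scene stay as the last step left them, time stands still between calls to the robot, and variables do not carry over. Pictures are saved under pics/ and viewed, about 8 in all and at most 12, crops included, and the job is handed in when it is done.

Besides the shell and the picture viewer there is one more tool, called as a command line: name --argument value ..., lists and objects as JSON in quotes. play_rows: Moves the arm, as the interface text tells. Its arguments: {"type":"object","properties":{"motion":{"type":"array","items":{"type":"object","properties":{"fingers":{"type":"number"},"translation":{"type":"array","items":{"type":"number"}},"roll":{"type":"number"}}}}},"required":["motion"]}

```bash
mkdir -p pics
python3 - <<'E'
from workcell import bot
import cv2,numpy as np,pickle
D={}
for n in ("scene","top"):
    c=bot.camera(n);D[n]=c
    cv2.imwrite(f"pics/{n}0.png",c["pixels"][:,:,::-1])
    print(n,c["intrinsics"],c["k1"],np.round(c["world_to_cam"],4).tolist())
pickle.dump(D,open("c0.pkl","wb"))
print(bot.get_obs())
E
```

```text
scene [[492.75980866   0.         322.06295733]
 [  0.         492.75980866 228.40728032]
 [  0.           0.           1.        ]] -0.07410711192105696 [[-0.6077, 0.7942, 0.0001, 0.3297], [0.568, 0.4347, -0.6988, -0.2256], [-0.555, -0.4246, -0.7153, 1.3799], [0.0, 0.0, 0.0, 1.0]]
top [[594.52197058   0.         319.86306857]
 [  0.         594.52197058 233.92178103]
 [  0.           0.           1.        ]] -0.17683765245138236 [[0.0032, -1.0, -0.0069, -0.0045], [-0.9948, -0.0025, -0.1017, 0.5714], [0.1016, 0.0072, -0.9948, 1.1333], [0.0, 0.0, 0.0, 1.0]]
{'clock': 0.1, 'joint_pos': array([-1.14700550e+00,  2.41342381e-01,  3.88508594e-03,  1.33519721e+00,
        1.42175307e-05,  1.57076042e+00]), 'joint_vel': array([ 0.00200702, -0.00107091,  0.00264961,  0.00102336, -0.00027184,
        0.00227841]), 'tau': array([-1.54988552e-04, -3.73137045e+01,  2.53010541e+01,  1.08416102e-02,
       -6.50454922e-06,  2.66511847e-06]), 'eef_pos': array([ 0.20539695, -0.45528729,  0.24450956]), 'tool_rot': array([ 8.40014993e-01, -5.42562391e-01, -7.76573392e-04, -5.10088077e-04]), 'ft_force': array([ 0.12847369,  1.13668448, -0.16937495]), 'ft_torque': array([-0.03562436,  0.00750018,  0.0272714 ]), 'grip_width': 0.0855842428224965}
```

View pics/scene0.png

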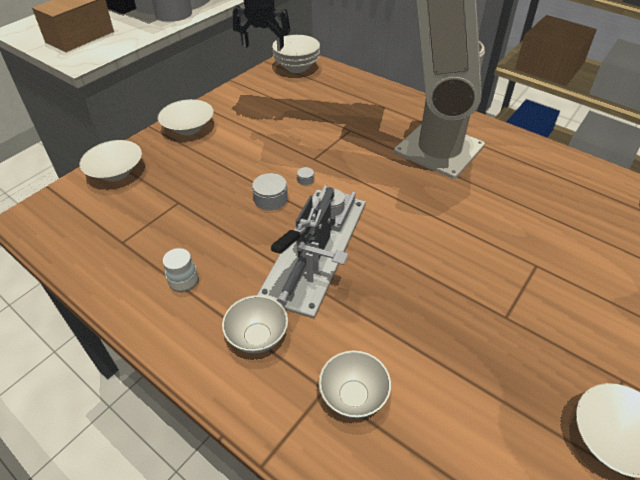

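View pics/top0.png

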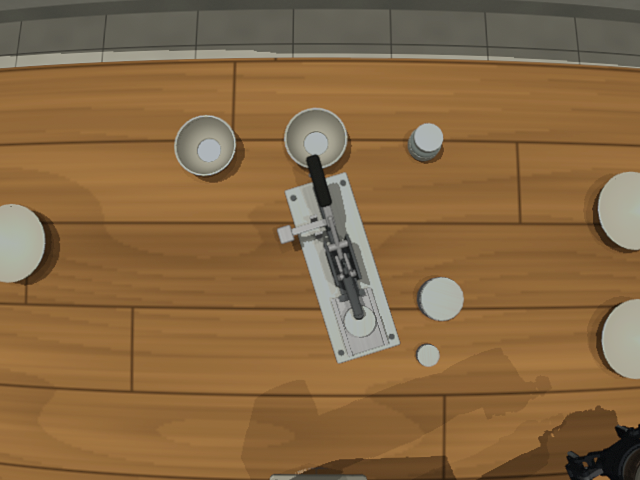

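The top view shows the pliers from the plate corners (286,190), (345,173), (399,344) and (339,362). Tin candidates are (360,320) in the channel, a larger one at (441,299) and a small one at (428,355). By the description I choose the one in the channel, and I'll check it in a close crop.

```bash
cat > h.py <<'E'
import numpy as np,cv2
def dist(c): return np.array([c["k1"],0,0,0,0.])
def proj(c,P):
    T=np.array(c["world_to_cam"]);r,_=cv2.Rodrigues(T[:3,:3])
    return cv2.projectPoints(np.float64(P).reshape(-1,1,3),r,T[:3,3],np.array(c["intrinsics"]),dist(c))[0][:,0]
def back(c,uv,z):
    T=np.array(c["world_to_cam"]);u=cv2.undistortPoints(np.float64(uv).reshape(-1,1,2),np.array(c["intrinsics"]),dist(c))[:,0]
    d=np.c_[u,np.ones(len(u))]@T[:3,:3];o=-T[:3,:3].T@T[:3,3]
    return o+d*((z-o[2])/d[:,2])[:,None]
E
python3 - <<'E'
from h import *;import pickle
D=pickle.load(open("c0.pkl","rb"));t=D["top"]
P=back(t,[(286,190),(345,173),(399,344),(339,362)],.012);print(P.round(4))
print([np.linalg.norm(P[i]-P[(i+1)%4]).round(4) for i in range(4)])
ax=(P[2]+P[3]-P[0]-P[1])[:2];print("yaw",np.arctan2(ax[1],ax[0]),"ctr",P.mean(0))
print("tin top",back(t,[(360,320)],.035))
a=cv2.resize(t["pixels"][145:370,265:410],None,fx=2.6,fy=2.6,interpolation=2)
b=cv2.resize(D["scene"]["pixels"][175:325,250:375],None,fx=3.4,fy=3.4,interpolation=2)
o=np.zeros((590,800,3),np.uint8);o[:a.shape[0],:a.shape[1]]=a[:590];b=b[:,:800-a.shape[1]];o[:b.shape[0],a.shape[1]:a.shape[1]+b.shape[1]]=b
cv2.imwrite("pics/crop1.png",o[:,:,::-1]);print(a.shape,b.shape)
E
```

```text
[[ 0.6614  0.0654  0.012 ]
 [ 0.6963 -0.0528  0.012 ]
 [ 0.3563 -0.1588  0.012 ]
 [ 0.3213 -0.041   0.012 ]]
[np.float64(0.1233), np.float64(0.3562), np.float64(0.1229), np.float64(0.3564)]
yaw -2.8389326730856204 ctr [ 0.50881275 -0.04681568  0.012     ]
tin top [[ 0.40446904 -0.08068275  0.035     ]]
(585, 377, 3) (510, 423, 3)
```

View pics/crop1.png

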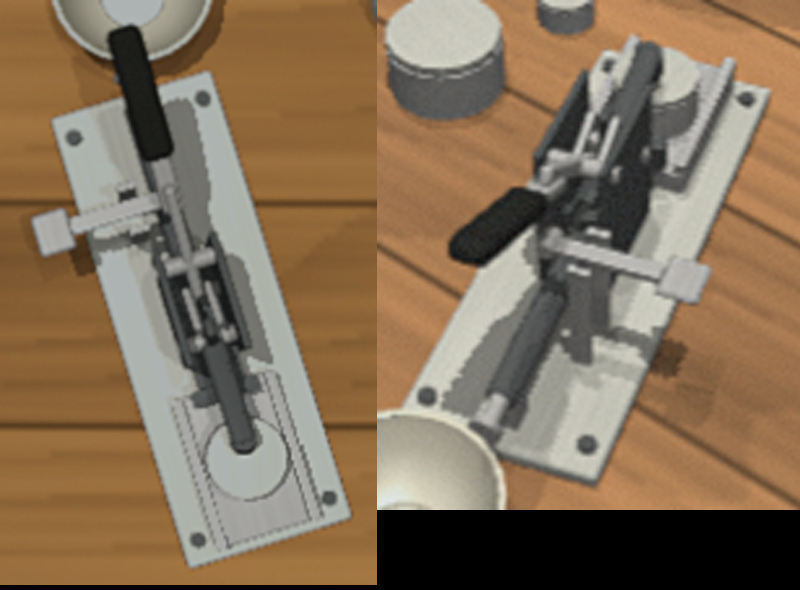

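The crop shows the tin (top about 246,457) in the channel under the upper jaw. The grip tip is at about (125,30), the tab at (54,232) and the channel end at about (228,548)–(322,520).

Run:
```python
from h import *;import pickle
D=pickle.load(open("c0.pkl","rb"));t=D["top"];s=D["scene"]
f=lambda u,v:(265+u/2.6,145+v/2.6); g=lambda u,v:(250+(u-377)/3.4,175+v/3.4)
yaw=-2.839;X=np.array([np.cos(yaw),np.sin(yaw),0]);Y=np.array([-np.sin(yaw),np.cos(yaw),0]);O=np.array([.5088,-.0468,0])
def loc(p): d=p-O;return np.c_[d@X,d@Y,d[:,2]].round(4)
print("chan end",loc(back(t,[f(228,548),f(322,520)],.03)))
print("tin",loc(back(t,[f(246,457)],.065)))
print("bowlb,a,jar",loc(back(t,[(316,138),(205,145)],.05)),loc(back(t,[(428,137)],.075)))
print("bolts",loc(back(t,[f(74,138),f(203,99),f(329,498),f(198,540)],.012)))
def tri(a,b):
    from scipy.optimize import least_squares
    r=least_squares(lambda p:np.r_[proj(t,p)[0]-a,proj(s,p)[0]-b],[.5,0,.1]);return loc(r.x[None]),r.cost,r.x.round(4)
print("tip",tri(f(124,30),g(465,248)))
print("gripinner",tri(f(157,155),g(533,195)))
print("tab",tri(f(54,232),g(685,280)))
print("pin",tri(f(188,262),g(578,160)))
print("jaw end",tri(f(244,447),g(650,50)))
print("tintop",tri(f(246,457),g(674,75)))
```

```text
chan end [[ 0.1716 -0.0325  0.03  ]
 [ 0.1728  0.0404  0.03  ]]
tin [[ 0.1091 -0.0012  0.065 ]]
bowlb,a,jar [[-0.2537  0.0247  0.05  ]
 [-0.3064 -0.1884  0.05  ]] [[-0.1861  0.2302  0.075 ]]
bolts [[-0.159  -0.0521  0.012 ]
 [-0.1587  0.0518  0.012 ]
 [ 0.1606  0.0518  0.012 ]
 [ 0.1611 -0.052   0.012 ]]
tip (array([[-1.869e-01, -1.000e-04,  1.927e-01]]), np.float64(0.05522407880699972), array([0.6872, 0.0089, 0.1927]))
gripinner (array([[-0.1066, -0.0026,  0.1543]]), np.float64(0.2810465904047773), array([ 0.6097, -0.0126,  0.1543]))
tab (array([[-0.0845, -0.0863,  0.0912]]), np.float64(0.4041146921569281), array([0.5637, 0.0608, 0.0912]))
pin (array([[-0.0344, -0.0017,  0.114 ]]), np.float64(0.01598448807738837), array([ 0.5412, -0.0349,  0.114 ]))
jaw end (array([[ 0.1003, -0.0014,  0.0913]]), np.float64(0.024629447749723643), array([ 0.4126, -0.0754,  0.0913]))
tintop (array([[ 0.1109, -0.0063,  0.062 ]]), np.float64(10.472924684550733), array([ 0.4011, -0.0739,  0.062 ]))
```

play_rows --motion '[{"fingers": 1, "roll": 6.9, "translation": [0, 0, 0]}, {"fingers": 1, "roll": 6.9, "translation": [0, 0, 0]}, {"fingers": 1, "roll": 6.9, "translation": [0, 0, 0]}]'

```text
clock: 0.35
eef_pos: [0.2055, -0.4555, 0.2449]
tool_rot: [0.807, -0.591, -0.0, -0.0]
ft_force: [-0.2, 1.0, 0.4]
grip_width: 0.0514
```

play_rows --motion '[{"fingers": 1, "roll": 0, "translation": [-30, -24, 0]}, {"fingers": 1, "roll": 0, "translation": [-30, -24, 0]}, {"fingers": 1, "roll": 0, "translation": [-30, -24, 0]}, {"fingers": 1, "roll": 0, "translation": [-30, -24, 0]}, {"fingers": 1, "roll": 0, "translation": [-30, -24, 0]}, {"fingers": 1, "roll": 0, "translation": [-30, -24, 0]}, {"fingers": 1, "roll": 0, "translation": [-30, -24, 0]}, {"fingers": 1, "roll": 0, "translation": [-30, -24, 0]}, {"fingers": 1, "roll": 0, "translation": [-30, -24, 0]}, {"fingers": 1, "roll": 0, "translation": [-30, -24, 0]}, {"fingers": 1, "roll": 0, "translation": [-30, -24, 5]}, {"fingers": 1, "roll": 0, "translation": [-30, -24, 10]}, {"fingers": 1, "roll": 0, "translation": [-30, -24, 12]}, {"fingers": 1, "roll": 0, "translation": [-30, -24, 12]}]'

```text
clock: 1.52
eef_pos: [0.3394, -0.0958, 0.1198]
tool_rot: [0.807, -0.591, -0.006, 0.002]
ft_force: [-1.3, 0.8, -1.5]
grip_width: -0.0002
```

```bash
cat >> h.py <<'E'
yaw=-2.839;X=np.array([np.cos(yaw),np.sin(yaw),0]);Y=np.array([-np.sin(yaw),np.cos(yaw),0]);O=np.array([.5088,-.0468,0])
def loc(p): d=np.atleast_2d(p)-O;return np.c_[d@X,d@Y,d[:,2]].round(4)
E
cat > look.py <<'E'
from h import *;from workcell import bot;import sys
n=sys.argv[1]
t=bot.camera("top")["pixels"][145:395,265:410];s=bot.camera("scene")["pixels"][140:325,230:375]
a=cv2.resize(t,None,fx=2.4,fy=2.4,interpolation=2);b=cv2.resize(s,None,fx=3.1,fy=3.1,interpolation=2)[:600,:800-a.shape[1]]
o=np.zeros((600,800,3),np.uint8);o[:a.shape[0],:a.shape[1]]=a;o[:b.shape[0],a.shape[1]:a.shape[1]+b.shape[1]]=b
cv2.imwrite(f"pics/{n}.png",o[:,:,::-1]);e=bot.get_obs();print(e["clock"],loc(e["eef_pos"]),e["ft_force"].round(2),e["grip_width"])
E
python3 look.py l1
```

```text
1.6167 [[ 0.1724 -0.0007  0.1251]] [-0.19 -0.2   1.05] -0.00010502360246375015
```

View pics/l1.png

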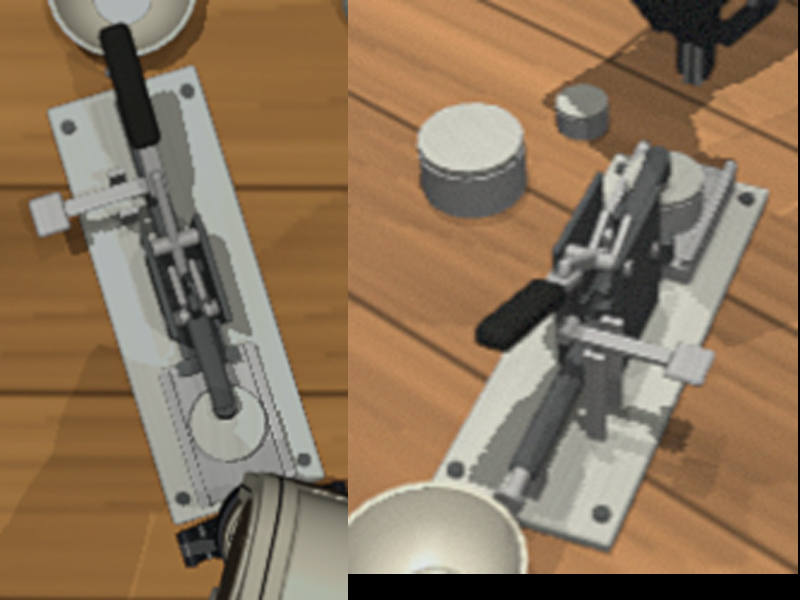

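The gripper (top crop about 260,540) hangs over the channel mouth, clear of the tin at (227,424). I'll descend and approach.

play_rows --motion '[{"fingers": 1, "roll": 0, "translation": [0, 0, 3]}, {"fingers": 1, "roll": 0, "translation": [0, 0, 6]}, {"fingers": 1, "roll": 0, "translation": [0, 0, 6.4]}, {"fingers": 1, "roll": 0, "translation": [0, -0.5, 6.4]}, {"fingers": 1, "roll": 0, "translation": [0, -1, 6.4]}, {"fingers": 1, "roll": 0, "translation": [0, -1.5, 6.4]}, {"fingers": 1, "roll": 0, "translation": [0, -1.7, 6.4]}, {"fingers": 1, "roll": 0, "translation": [0, -1.9, 6.4]}, {"fingers": 1, "roll": 0, "translation": [0, -2.1, 6.4]}, {"fingers": 1, "roll": 0, "translation": [0, -2.3, 6.4]}, {"fingers": 1, "roll": 0, "translation": [0, -2.3, 6.4]}]'

```text
clock: 2.53
eef_pos: [0.3667, -0.0909, 0.0614]
tool_rot: [0.806, -0.592, -0.0, 0.0]
ft_force: [-0.6, -0.7, 0.5]
grip_width: 0.0
```

```bash
python3 -c "
from h import *;from workcell import bot
e=bot.get_obs();print(loc(e['eef_pos']),e['ft_force'].round(2))"
```

```text
[[ 0.1488 -0.0002  0.0614]] [-0.56 -0.75  0.54]
```

play_rows --motion '[{"fingers": 1, "roll": 0, "translation": [0, -0.15, 0]}, {"fingers": 1, "roll": 0, "translation": [0, -0.3, 0]}, {"fingers": 1, "roll": 0, "translation": [0, -0.45, 0]}, {"fingers": 1, "roll": 0, "translation": [0, -0.6, 0]}, {"fingers": 1, "roll": 0, "translation": [0, -0.75, 0]}, {"fingers": 1, "roll": 0, "translation": [0, -0.9, 0]}, {"fingers": 1, "roll": 0, "translation": [0, -1.0, 0]}, {"fingers": 1, "roll": 0, "translation": [0, -1.1, 0]}, {"fingers": 1, "roll": 0, "translation": [0, -1.2, 0]}, {"fingers": 1, "roll": 0, "translation": [0, -1.2, 0]}]'

```text
clock: 3.37
eef_pos: [0.3788, -0.0872, 0.0613]
tool_rot: [0.806, -0.592, 0.0, -0.0]
ft_force: [-1.2, 0.4, -0.4]
grip_width: -0.0002
```

```bash
python3 look.py l2
```

```text
3.4667 [[ 1.361e-01 -1.000e-04  6.140e-02]] [-0.02 -0.55 -0.26] 0.0001444155593372822
```

View pics/l2.png

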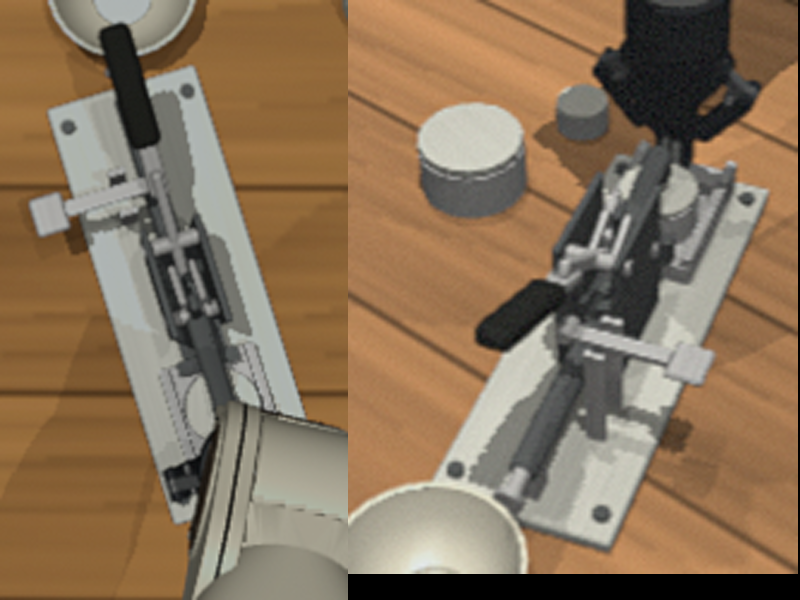

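The tin (scene crop about 675,205) has begun moving toward the stop and the gripper is clear of the jaw. I'll keep pushing in small steps.

play_rows --motion '[{"fingers": 1, "roll": 0, "translation": [0, -0.1, 0]}, {"fingers": 1, "roll": 0, "translation": [0, -0.2, 0]}, {"fingers": 1, "roll": 0, "translation": [0, -0.3, 0]}, {"fingers": 1, "roll": 0, "translation": [0, -0.4, 0]}, {"fingers": 1, "roll": 0, "translation": [0, -0.4, 0]}]'

```text
clock: 3.88
eef_pos: [0.3806, -0.0865, 0.0611]
tool_rot: [0.806, -0.592, -0.001, 0.002]
ft_force: [-5.9, -3.1, 4.9]
grip_width: -0.0001
```

play_rows --motion '[{"fingers": 1, "roll": 0, "translation": [0, -0.1, 0]}, {"fingers": 1, "roll": 0, "translation": [0, -0.2, 0]}, {"fingers": 1, "roll": 0, "translation": [0, -0.3, 0]}, {"fingers": 1, "roll": 0, "translation": [0, -0.3, 0]}]'

```text
clock: 4.22
eef_pos: [0.3807, -0.0862, 0.0608]
tool_rot: [0.805, -0.593, -0.003, 0.004]
ft_force: [-12.0, -5.1, 9.8]
grip_width: 0.0002
```

play_rows --motion '[{"fingers": 1, "roll": 0, "translation": [0, -0.1, 0]}, {"fingers": 1, "roll": 0, "translation": [0, -0.2, 0]}, {"fingers": 1, "roll": 0, "translation": [0, -0.2, 0]}]'

```text
clock: 4.47
eef_pos: [0.3807, -0.086, 0.0605]
tool_rot: [0.805, -0.593, -0.004, 0.006]
ft_force: [-15.5, -6.9, 12.2]
grip_width: -0.0002
```

play_rows --motion '[{"fingers": 1, "roll": 0, "translation": [0, 0.6, 0]}, {"fingers": 1, "roll": 0, "translation": [0, 1.2, 0]}, {"fingers": 1, "roll": 0, "translation": [0, 3.5, 0]}, {"fingers": 1, "roll": 0, "translation": [0, 3.5, -4]}, {"fingers": 1, "roll": 0, "translation": [0, 6, -8]}, {"fingers": 1, "roll": 0, "translation": [0, 6, -8]}]'

```text
clock: 4.97
eef_pos: [0.3307, -0.1035, 0.1456]
tool_rot: [0.806, -0.592, 0.003, -0.001]
ft_force: [0.4, -0.3, 0.7]
grip_width: 0.0001
```

```bash
python3 look.py l3
```

```text
5.0667 [[0.1861 0.001  0.1433]] [ 0.03 -0.35 -0.01] -0.0001252358839114492
```

View pics/l3.png

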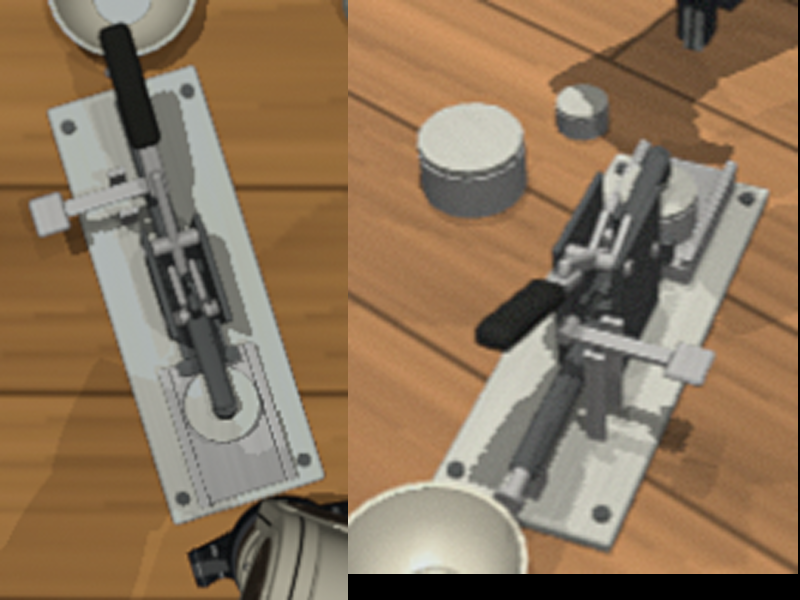

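The tin now stands at crop (224,404), 15 mm further in and firm against the stop. Next is the handle: grip tip at crop (113,30), pivot at about x -34 mm, sloping about 0.47 rad.

play_rows --motion '[{"fingers": 1, "roll": 0, "translation": [0, 0, -4]}, {"fingers": 1, "roll": 0, "translation": [0, 0, -8]}, {"fingers": 1, "roll": 0, "translation": [0, -3, -11.5]}, {"fingers": 1, "roll": 0, "translation": [-0.1, -34, -11.5]}, {"fingers": 1, "roll": 0, "translation": [-0.1, -34, -11.5]}, {"fingers": 1, "roll": 0, "translation": [-0.1, -34, -11.5]}, {"fingers": 1, "roll": 0, "translation": [-0.1, -34, -11.5]}, {"fingers": 1, "roll": 0, "translation": [-0.1, -34, -11.5]}, {"fingers": 1, "roll": 0, "translation": [-0.1, -34, -11.5]}, {"fingers": 1, "roll": 0, "translation": [-0.1, -34, -11.5]}, {"fingers": 1, "roll": 0, "translation": [-0.1, -34, -11.5]}, {"fingers": 1, "roll": 0, "translation": [-0.1, -34, -11.5]}, {"fingers": 1, "roll": 0, "translation": [-0.1, -34, -11.5]}, {"fingers": 1, "roll": 0, "translation": [-0.1, -34, -11.5]}]'

```text
clock: 6.23
eef_pos: [0.6535, 0.0002, 0.2543]
tool_rot: [0.806, -0.592, -0.001, 0.001]
ft_force: [-0.0, 0.4, -0.0]
grip_width: 0.0001
```

```bash
python3 look.py l4
```

```text
6.3333 [[-0.1516 -0.0014  0.2561]] [-0.59 -0.15 -0.31] -0.00023372907799423193
```

View pics/l4.png

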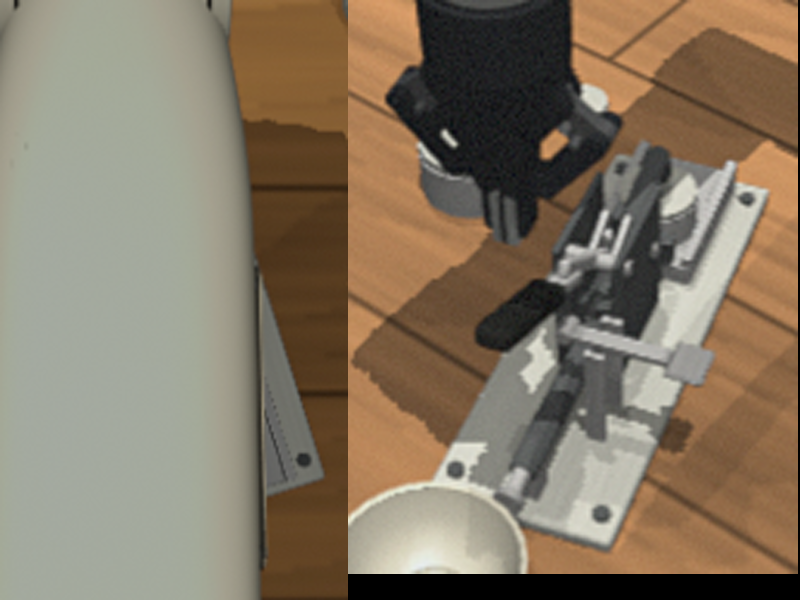

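The fingertips (scene crop 508,235) hang above the grip (520,315), so I'll descend onto it.

play_rows --motion '[{"fingers": 1, "roll": 0, "translation": [0, -0.3, 1.5]}, {"fingers": 1, "roll": 0, "translation": [0.1, -0.6, 3]}, {"fingers": 1, "roll": 0, "translation": [0.1, -0.6, 3.6]}, {"fingers": 1, "roll": 0, "translation": [0.1, -0.6, 4.0]}, {"fingers": 1, "roll": 0, "translation": [0.1, -0.6, 4.3]}, {"fingers": 1, "roll": 0, "translation": [0.1, -0.6, 4.6]}, {"fingers": 1, "roll": 0, "translation": [0.1, -0.7, 4.9]}, {"fingers": 1, "roll": 0, "translation": [0.1, -0.8, 5.2]}, {"fingers": 1, "roll": 0, "translation": [0.1, -0.9, 5.5]}, {"fingers": 1, "roll": 0, "translation": [0.1, -1.0, 5.8]}, {"fingers": 1, "roll": 0, "translation": [0.1, -1.0, 5.8]}]'

```text
clock: 7.25
eef_pos: [0.6637, 0.0021, 0.1975]
tool_rot: [0.806, -0.592, -0.0, 0.0]
ft_force: [-1.3, -0.1, -0.5]
grip_width: 0.0001
```

play_rows --motion '[{"fingers": 1, "roll": 0, "translation": [0, -0.1, 0.3]}, {"fingers": 1, "roll": 0, "translation": [0, -0.2, 0.6]}, {"fingers": 1, "roll": 0, "translation": [0, -0.3, 0.9]}, {"fingers": 1, "roll": 0, "translation": [0, -0.4, 1.2]}, {"fingers": 1, "roll": 0, "translation": [0, -0.5, 1.5]}, {"fingers": 1, "roll": 0, "translation": [0, -0.6, 1.8]}, {"fingers": 1, "roll": 0, "translation": [0, -0.7, 2.1]}, {"fingers": 1, "roll": 0, "translation": [0, -0.8, 2.4]}, {"fingers": 1, "roll": 0, "translation": [0, -0.8, 2.4]}]'

```text
clock: 8.0
eef_pos: [0.6719, 0.0045, 0.1741]
tool_rot: [0.806, -0.592, 0.0, -0.0]
ft_force: [0.7, 0.1, 1.6]
grip_width: 0.0
```

```bash
python3 look.py l5
```

```text
8.1 [[-0.1707 -0.0003  0.1747]] [1.06 0.98 2.24] -0.0001749491681932285
```

View pics/l5.png

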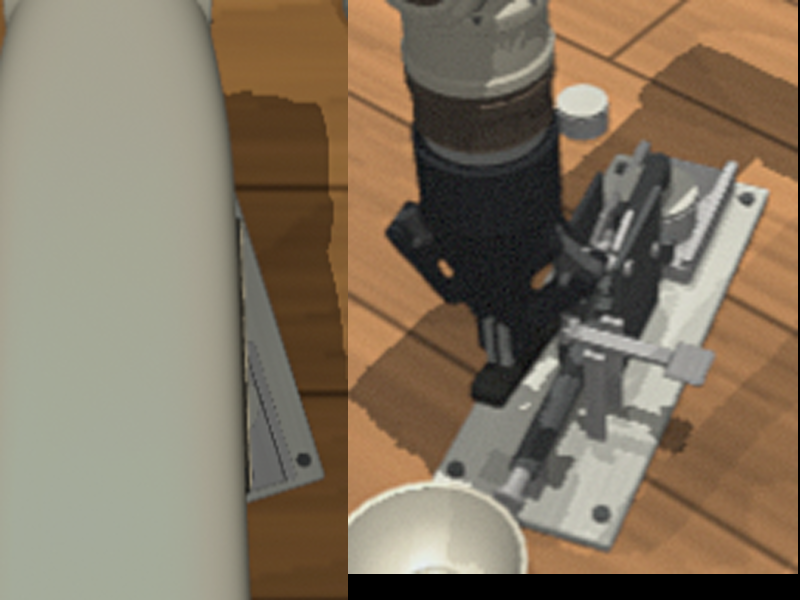

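The fingers press on the grip and the handle has come down (grip end at crop 490,385). I'll continue.

play_rows --motion '[{"fingers": 1, "roll": 0, "translation": [0, -0.1, 0.3]}, {"fingers": 1, "roll": 0, "translation": [0, -0.2, 0.6]}, {"fingers": 1, "roll": 0, "translation": [0, -0.3, 0.9]}, {"fingers": 1, "roll": 0, "translation": [0, -0.4, 1.2]}, {"fingers": 1, "roll": 0, "translation": [0, -0.5, 1.5]}, {"fingers": 1, "roll": 0, "translation": [0, -0.5, 1.7]}, {"fingers": 1, "roll": 0, "translation": [0, -0.5, 1.7]}]'

```text
clock: 8.68
eef_pos: [0.6765, 0.006, 0.1567]
tool_rot: [0.806, -0.592, 0.0, -0.0]
ft_force: [0.1, 1.1, 4.0]
grip_width: 0.0002
```

play_rows --motion '[{"fingers": 1, "roll": 0, "translation": [0, -0.1, 0.2]}, {"fingers": 1, "roll": 0, "translation": [0, -0.2, 0.4]}, {"fingers": 1, "roll": 0, "translation": [0, -0.3, 0.6]}, {"fingers": 1, "roll": 0, "translation": [0, -0.3, 0.8]}, {"fingers": 1, "roll": 0, "translation": [0, -0.3, 0.8]}]'

```text
clock: 9.1
eef_pos: [0.6783, 0.0066, 0.1483]
tool_rot: [0.806, -0.592, -0.001, 0.001]
ft_force: [-3.0, -1.3, 4.3]
grip_width: -0.0
```

play_rows --motion '[{"fingers": 1, "roll": 0, "translation": [0, 0, 0.2]}, {"fingers": 1, "roll": 0, "translation": [0, 0, 0.4]}, {"fingers": 1, "roll": 0, "translation": [0, 0, 0.6]}, {"fingers": 1, "roll": 0, "translation": [0, 0, 0.6]}]'

```text
clock: 9.43
eef_pos: [0.6791, 0.0069, 0.1429]
tool_rot: [0.806, -0.592, -0.0, -0.0]
ft_force: [-2.6, -1.0, 3.9]
grip_width: -0.0001
```

play_rows --motion '[{"fingers": 1, "roll": 0, "translation": [0, 0, 0.2]}, {"fingers": 1, "roll": 0, "translation": [0, 0, 0.4]}, {"fingers": 1, "roll": 0, "translation": [0, 0, 0.6]}, {"fingers": 1, "roll": 0, "translation": [0, 0, 0.6]}]'

```text
clock: 9.77
eef_pos: [0.6796, 0.007, 0.1372]
tool_rot: [0.806, -0.592, 0.0, -0.0]
ft_force: [-0.9, -0.8, 4.4]
grip_width: 0.0005
```

play_rows --motion '[{"fingers": 1, "roll": 0, "translation": [0, 0, 0.2]}, {"fingers": 1, "roll": 0, "translation": [0, 0, 0.4]}, {"fingers": 1, "roll": 0, "translation": [0, 0, 0.6]}, {"fingers": 1, "roll": 0, "translation": [0, 0, 0.6]}]'

```text
clock: 10.1
eef_pos: [0.68, 0.0071, 0.1315]
tool_rot: [0.806, -0.592, 0.001, -0.001]
ft_force: [0.8, -1.0, 4.8]
grip_width: -0.0
```

play_rows --motion '[{"fingers": 1, "roll": 0, "translation": [0, 0, 0.2]}, {"fingers": 1, "roll": 0, "translation": [0, 0, 0.4]}, {"fingers": 1, "roll": 0, "translation": [0, 0, 0.6]}, {"fingers": 1, "roll": 0, "translation": [0, 0, 0.6]}]'

```text
clock: 10.43
eef_pos: [0.68, 0.0071, 0.1252]
tool_rot: [0.806, -0.592, 0.001, -0.001]
ft_force: [2.4, 0.3, 4.2]
grip_width: 0.0003
```

play_rows --motion '[{"fingers": 1, "roll": 0, "translation": [0, 0, 0.2]}, {"fingers": 1, "roll": 0, "translation": [0, 0, 0.4]}, {"fingers": 1, "roll": 0, "translation": [0, 0, 0.6]}, {"fingers": 1, "roll": 0, "translation": [0, 0, 0.6]}]'

```text
clock: 10.77
eef_pos: [0.6791, 0.0069, 0.1186]
tool_rot: [0.806, -0.592, -0.0, -0.0]
ft_force: [3.1, 0.5, 2.4]
grip_width: -0.0002
```

play_rows --motion '[{"fingers": 1, "roll": 0, "translation": [0, 0, 0.2]}, {"fingers": 1, "roll": 0, "translation": [0, 0, 0.4]}, {"fingers": 1, "roll": 0, "translation": [0, 0, 0.6]}, {"fingers": 1, "roll": 0, "translation": [0, 0, 0.6]}]'

```text
clock: 11.1
eef_pos: [0.678, 0.0066, 0.112]
tool_rot: [0.806, -0.592, -0.001, 0.001]
ft_force: [1.7, 0.2, 1.3]
grip_width: 0.0001
```

Force is dropping, so this is past centre. I'll look for the stop.

play_rows --motion '[{"fingers": 1, "roll": 0, "translation": [0, 0, 0.2]}, {"fingers": 1, "roll": 0, "translation": [0, 0, 0.4]}, {"fingers": 1, "roll": 0, "translation": [0, 0, 0.5]}, {"fingers": 1, "roll": 0, "translation": [0, 0, 0.5]}]'

```text
clock: 11.43
eef_pos: [0.6781, 0.0066, 0.1072]
tool_rot: [0.806, -0.592, -0.001, 0.001]
ft_force: [-0.5, -0.2, 0.6]
grip_width: -0.0001
```

play_rows --motion '[{"fingers": 1, "roll": 0, "translation": [0, 0, 0.2]}, {"fingers": 1, "roll": 0, "translation": [0, 0, 0.4]}, {"fingers": 1, "roll": 0, "translation": [0, 0, 0.5]}, {"fingers": 1, "roll": 0, "translation": [0, 0, 0.5]}]'

```text
clock: 11.77
eef_pos: [0.6788, 0.0068, 0.1028]
tool_rot: [0.806, -0.592, -0.0, 0.0]
ft_force: [-0.5, -0.1, 0.2]
grip_width: -0.0003
```

play_rows --motion '[{"fingers": 1, "roll": 0, "translation": [0, 0, 0.2]}, {"fingers": 1, "roll": 0, "translation": [0, 0, 0.4]}, {"fingers": 1, "roll": 0, "translation": [0, 0, 0.4]}]'

```text
clock: 12.02
eef_pos: [0.6794, 0.0066, 0.1014]
tool_rot: [0.806, -0.592, 0.001, -0.0]
ft_force: [-2.4, -0.3, 7.1]
grip_width: 0.0001
```

Stop found; pressing a little more.

play_rows --motion '[{"fingers": 1, "roll": 0, "translation": [0, 0, 0.15]}, {"fingers": 1, "roll": 0, "translation": [0, 0, 0.3]}, {"fingers": 1, "roll": 0, "translation": [0, 0, 0.3]}]'

```text
clock: 12.27
eef_pos: [0.6795, 0.0064, 0.101]
tool_rot: [0.806, -0.592, 0.002, -0.001]
ft_force: [-6.0, -1.4, 17.8]
grip_width: 0.0001
```

play_rows --motion '[{"fingers": 1, "roll": 0, "translation": [0, 0, -0.5]}, {"fingers": 1, "roll": 0, "translation": [0, 0, -3]}, {"fingers": 1, "roll": 0, "translation": [0, 0, -7]}, {"fingers": 1, "roll": 0, "translation": [0, 0, -10]}, {"fingers": 1, "roll": 0, "translation": [-4, 4.5, -12]}, {"fingers": 1, "roll": 0, "translation": [-8.5, 9.4, -12]}, {"fingers": 1, "roll": 0, "translation": [-8.5, 9.4, -12]}, {"fingers": 1, "roll": 0, "translation": [-8.5, 9.4, -12]}, {"fingers": 1, "roll": 0, "translation": [-8.5, 9.4, -12]}]'

```text
clock: 13.02
eef_pos: [0.5615, 0.0608, 0.2168]
tool_rot: [0.807, -0.591, -0.0, 0.0]
ft_force: [1.0, -0.2, 1.4]
grip_width: 0.0003
```

```bash
python3 look.py l6
```

```text
13.1167 [[-0.0854 -0.0851  0.217 ]] [1.25 0.39 0.14] 0.0002115671052412186
```

View pics/l6.png

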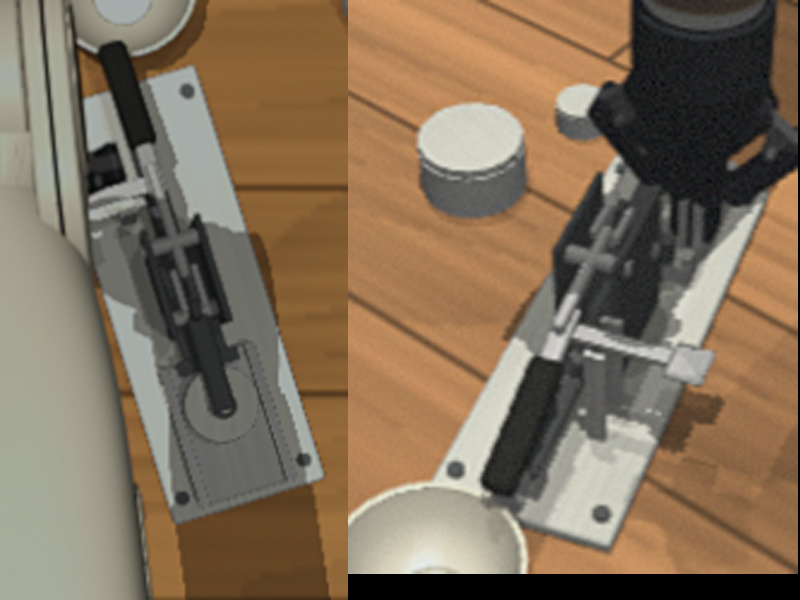

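The handle stays down by itself (grip at crop 525,425) with the foot on the lid: locked. Now I push the tab (690,362), which is directly below the fingers.

play_rows --motion '[{"fingers": 1, "roll": 0, "translation": [0, 0.1, 3.5]}, {"fingers": 1, "roll": 0, "translation": [0, 0.1, 7]}, {"fingers": 1, "roll": 0, "translation": [0, 0.1, 9]}, {"fingers": 1, "roll": 0, "translation": [0, 0.1, 9.8]}, {"fingers": 1, "roll": 0, "translation": [0, 0.1, 10.2]}, {"fingers": 1, "roll": 0, "translation": [0, 0.1, 10.6]}, {"fingers": 1, "roll": 0, "translation": [0, 0.1, 11]}, {"fingers": 1, "roll": 0, "translation": [0, 0.1, 11.3]}, {"fingers": 1, "roll": 0, "translation": [0, 0.1, 11.3]}]'

```text
clock: 13.87
eef_pos: [0.5645, 0.0594, 0.1044]
tool_rot: [0.806, -0.592, 0.001, -0.001]
ft_force: [0.6, -0.3, 2.2]
grip_width: 0.0001
```

play_rows --motion '[{"fingers": 1, "roll": 0, "translation": [0, 0, 0.3]}, {"fingers": 1, "roll": 0, "translation": [0, 0, 0.6]}, {"fingers": 1, "roll": 0, "translation": [0, 0, 0.9]}, {"fingers": 1, "roll": 0, "translation": [0, 0, 1.0]}, {"fingers": 1, "roll": 0, "translation": [0, 0, 1.0]}]'

```text
clock: 14.28
eef_pos: [0.5633, 0.0597, 0.0933]
tool_rot: [0.806, -0.592, 0.0, -0.0]
ft_force: [1.3, -0.7, 3.6]
grip_width: 0.0
```

play_rows --motion '[{"fingers": 1, "roll": 0, "translation": [0, 0, 0.3]}, {"fingers": 1, "roll": 0, "translation": [0, 0, 0.6]}, {"fingers": 1, "roll": 0, "translation": [0, 0, 0.7]}, {"fingers": 1, "roll": 0, "translation": [0, 0, 0.7]}]'

```text
clock: 14.62
eef_pos: [0.5628, 0.0597, 0.0859]
tool_rot: [0.806, -0.592, -0.0, 0.0]
ft_force: [1.2, -0.8, 3.2]
grip_width: 0.0002
```

play_rows --motion '[{"fingers": 1, "roll": 0, "translation": [0, 0, 0.2]}, {"fingers": 1, "roll": 0, "translation": [0, 0, 0.4]}, {"fingers": 1, "roll": 0, "translation": [0, 0, 0.4]}]'

```text
clock: 14.87
eef_pos: [0.563, 0.0595, 0.0825]
tool_rot: [0.806, -0.592, 0.0, -0.0]
ft_force: [0.4, -0.9, 6.1]
grip_width: 0.0002
```

```bash
python3 look.py l7
```

```text
14.9667 [[-0.0834 -0.0853  0.0825]] [-0.39 -0.06  6.29] -5.475904567535918e-05
```

View pics/l7.png

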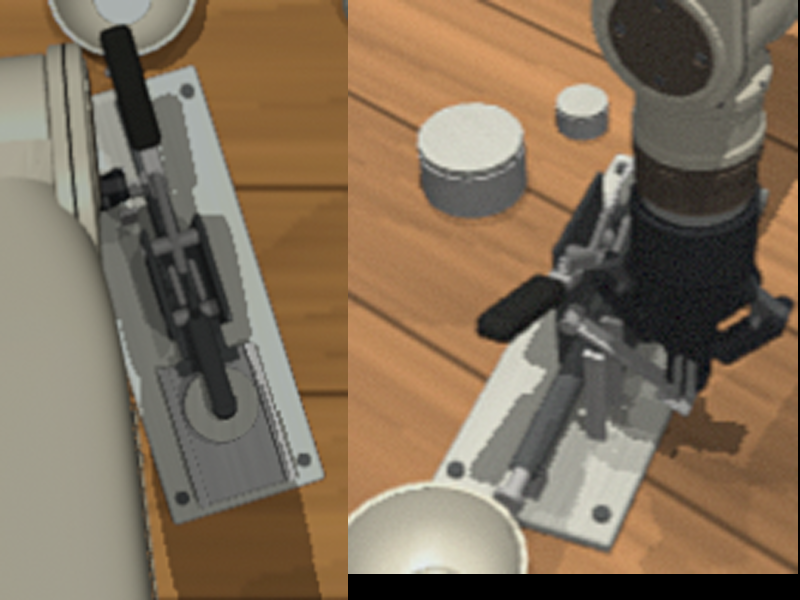

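The handle has sprung up again (grip at crop 520,308) with the tab held down, so the pliers are open. Retreating straight up and away.

play_rows --motion '[{"fingers": 1, "roll": 0, "translation": [0, 0, -1]}, {"fingers": 1, "roll": 0, "translation": [0, 0, -3]}, {"fingers": 1, "roll": 0, "translation": [0, 0, -7]}, {"fingers": 1, "roll": 0, "translation": [0, 0, -11]}, {"fingers": 1, "roll": 0, "translation": [0, 0, -16]}, {"fingers": 1, "roll": 0, "translation": [-10, 4, -16]}, {"fingers": 1, "roll": 0, "translation": [-20, 8, -16]}, {"fingers": 1, "roll": 0, "translation": [-20, 8, -16]}, {"fingers": 1, "roll": 0, "translation": [-20, 8, -16]}, {"fingers": 1, "roll": 0, "translation": [-20, 8, -16]}, {"fingers": 1, "roll": 0, "translation": [-20, 8, -16]}, {"fingers": 1, "roll": 0, "translation": [-20, 8, -16]}]'

```text
clock: 15.97
eef_pos: [0.4457, 0.1751, 0.2423]
tool_rot: [0.821, -0.571, -0.013, -0.008]
ft_force: [-0.7, 0.7, -0.0]
grip_width: 0.0003
```

```bash
python3 look.py l8
```

```text
16.0667 [[-0.0069 -0.2299  0.2422]] [ 0.78 -0.79 -0.15] -5.2867138112818004e-05
```

View pics/l8.png

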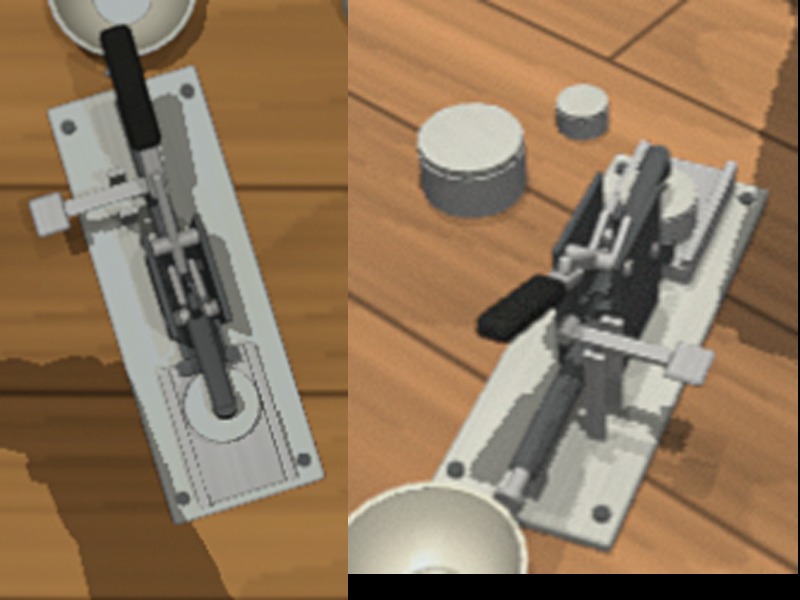

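The pliers are open (grip at crop 122,85), the tin (224,406) sits against the stop, the bowl is in place and the robot is clear. Handing in.

```bash
python3 -c "
from workcell import bot
print(bot.job_done());e=bot.get_obs();print(e['clock'],e['ft_force'].round(1))"
```

```text
the job is handed in; nothing more can be done
None
the job is handed in; nothing more can be done
```

I closed the tin and handed the job in at about 16 s on the robot's clock. `job_done()` gives no verdict, so success is not confirmed by the judge.

- **Tin to the stop:** I pushed it about 15 mm along the channel until it would not move further. The push reached about 17 N along the channel, slightly over the suggested 15 N. About 12 N of upward force also showed on the tool; I took this to be friction on the tin's wall.
- **Locking:** The resistance on the handle peaked at about 5 N, then fell away past centre. It met the stop at about 18 N, and the handle stayed down by itself once I let go.
- **Release:** Pushing the tab down took about 6 N at most. The handle sprang up while the tab was held down.

**Last check:** The final picture shows the pliers open, the tin within about 1 mm of where I left it against the stop, the nearer bowl in place and the robot clear. The other bowl and the jar are outside that picture, but I never moved near them.

**Not measured directly:** I inferred the lid's depth, the foot's clamp force and the gap at the stop from the forces and pictures. In the last move away, the arm had not reached its full commanded shift when I handed in, but it was in free air.

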